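# Loosen a knurled clamp wheel by two turns and close the rail gap on its gauge

### The job

Set the rail gap of the jig, using fingertips only: push sideways on the knurled rim of the big black clamp wheel to turn it two full turns counterclockwise seen from above, so that its steel pointer bar comes back beside the fixed index finger for the second time. Then push the sliding rail away from the robot until the steel gauge block standing on the jig, which the rail takes along, is snug and square between the two rails. Nothing is to be gripped or lifted: push gently, keep the fingers off the gauge block itself, do not move the sliding rail before the wheel is loosened, and leave the caps, bottle, label roll and caliper where they are.

Things in the scene. Friction and masses are not known exactly. Their poses are not given: they have to be found in the camera images.
- jig: Gap-setting jig, fixed to the table, its place and yaw (up to 0.3 rad) varying: aluminium base plate 10 mm thick, x -110..110, y -90..150 mm from the origin, which lies on the table. Axes: x from sliding rail to fixed rail (away from the robot), y left, z up. Grey clamp bridge on it: x -25..25, y 72..128, top z = 54 mm, with the wheel's stud at x = 0, y = 100, top 96.5 mm
- fixed_rail_face (a point): Middle of the fixed steel rail's inner face, which looks to the jig's -x; at x = 75, y = -25, z = 30 mm in the jig's frame. The rail is 15 mm thick, 110 mm wide along y, its top at z = 45 mm
- index_tip (a point): Tip of the small fixed steel index finger on top of the wheel's stud; it points to the jig's -x and reaches 25 mm from the wheel's axis, 96.5 mm above the table
- wheel_top (a point): Centre of the top face of the clamp wheel (when tight x = 0, y = 100, z = 84 mm in the jig's frame). Black disc, 101 mm over its knurling, 20 mm thick (rim z 64..84 mm); 18 upright round ribs on the rim, 4.5 mm high, so a fingertip pressed 2 to 4 mm into them and moved along takes the wheel with it. It climbs 2 mm per loosening turn. Only the stud tops 55 mm within 90 mm of it
- wheel_pointer (a point): Outer end of the steel pointer bar on the wheel's top face, which lies 27..45 mm from the axis and turns with the wheel; when tight it is in line with the index finger (jig's -x side)
- wheel (a joint): Angle of the clamp wheel in rad: 0 = tight (as at the start of every run), growing counterclockwise seen from above, 6.283 per turn, end stop at 20. Friction 0.05 N m (about 1 N at the rim); it stays where it is left
- slide_rail (a joint): Travel of the sliding rail in m along the jig's +x; starts between 0 and 0.020, can go to 0.085. The gap between the rails is 0.095 minus this value, so it reads 0.065 when closed on the 30 mm gauge block. Friction 3 N, no spring; it stays where it is left
- slide_rail_back (a point): Middle of the sliding rail's back face (towards the robot; the face to push), 20 mm above the plate (z = 30 mm). The rail is a steel plate 15 thick (x) x 110 wide (y), top z = 44.5 mm. The plate behind it is bare at z = 10 mm, except for the rail's own flat guide bar at jig y 89..111, which runs under the bridge
- gauge: Loose steel gauge block 30 (x) x 60 (y) x 22 mm with an 18 mm round knob on it, 42 mm high in all, 0.19 kg, standing on the plate between the rails, up to 0.2 rad askew, 10 to 16 mm from where it will sit against the fixed rail. Origin: centre of its underside (z = 10 mm)
- cap_jig: Loose black bottle cap 37 mm wide, 33 mm high, standing on the jig's plate to the left of the fixed rail. Origin: centre of underside. Leave alone
- soap: Upright filled soap bottle 50x87x202 mm, to the right. Origin: centre of underside. Leave alone
- roll: Upright roll of labels, 68 mm wide, 60 mm high, to the right. Origin: centre of underside. Leave alone
- slide_caliper: Steel slide caliper 50x200x12 mm lying on the table to the left. Origin: centre of underside. Leave alone
- cap_table: Loose black bottle cap 37 mm wide, 32 mm high, on the table to the left. Origin: centre of underside. Leave alone

How it is judged (in metres and radians):
On the way:
1. the clamp wheel has been turned two full turns counterclockwise (within 0.8 rad) and let rest (value of joint wheel between 11.77 and 13.37 rad and velocity of joint wheel below 0.3 rad/s), for 0.2 s.
At the end, for the whole second after the job is handed in: The clamp wheel stands at two full turns from tight (12.57 rad, within 0.8 rad); the sliding rail has closed to a gap of less than 32.5 mm; the gauge block stands flat on the plate between the rails, square to them within 0.06 rad, 3 mm at most from its place against the fixed rail, at rest (value of joint wheel between 11.77 and 13.37 rad and value of joint slide_rail above 0.0625 m and x of gauge in the frame of jig between 0.057 and 0.063 m and y of gauge in the frame of jig between -0.06 and 0.01 m and angle between the x axis of gauge and the x axis of jig, either way round below 0.06 rad and angle between gauge's own z axis and vertical below 0.06 rad and z of gauge in the frame of jig below 0.013 m and linear speed of gauge below 0.01 m/s); the robot touches nothing.
It fails at once if the sliding rail moved by more than 8 mm before the wheel was loosened by nearly two turns (value of joint wheel below 11.7 rad and distance of slide_rail_back from where it was at the start of the episode above 0.008 m).
It fails at once if the wheel turned far beyond two turns (value of joint wheel above 14.5 rad).
It fails at once if the gauge block was lifted or tipped (z of gauge in the frame of jig above 0.02 m or angle between gauge's own z axis and vertical above 0.25 rad).
It fails at once if the jig was pushed with more than 50 N, or the fingers handled the gauge block (more than 3 N) (contact force between the fingers and jig above 50 N or contact force between the fingers and gauge above 3 N).
It fails at once if a cap, the bottle, the label roll or the caliper was moved by more than 20 mm or lifted (distance of any of cap_jig, soap, roll, slide_caliper, cap_table from where it was at the start of the episode above 0.02 m).
It also fails if it takes over 72 s, if anything falls off the work surface, if the arm or the gripper's body presses on something with over 40 N, if the wrist force passes 120 N, or if a joint passes its speed limit or range.

### The arm

A 6-joint arm with a two-finger parallel gripper is mounted at the origin on a cart in front of the work surface, level with it; the furniture and walls round the work are solid. World frame = base frame: x ahead of the robot, y to its left, z up, the work surface at z = 0. Lengths are in m, angles in degrees, forces in N, time in s.
With the tool pointing down it reaches from about 0.4 to 0.825 m from the base axis. Payload 7 kg.
Tool frame: the origin (TCP) lies on the centre line of the jaws, within the pads' length; the fingertips stand 8 mm ahead of it and the grasp point (between the pads) lies 11 mm behind it; z points along the fingers, y is the line along which they close (so a half turn about z gives the same grasp; the last joint's range is limited). The gripper opens to 88 mm and grips with 3 to 60 N. Pads are 19 mm wide; open, the fingers measure 130 mm over their backs; the gripper's body (78 mm by 193 mm) begins 47 mm behind the grasp point.
Start: joints at [87.267, 20.546, 0.682, 0, -70.136, -16.507], TCP at [0.222, 0.637, 0.235] pointing down, gripper open.
Joint ranges: [-176.03, 176.03], [-82.01, 121.73], [-58.28, 71.71], [-173.87, 95.51], [-174.79, -0.11], [-173.66, 173.66]. Speed limits (degrees/s): [136.94, 136.94, 172.46, 180, 180, 180].

### API

Orientations are given as [roll, pitch, yaw] about the fixed x, y, z axes, in that order (R = Rz(yaw) Ry(pitch) Rx(roll)).
In Python, from plant import ctrl, vision gives the robot as it stands. The module is installed in compiled form; this text tells all that it offers.
- The arm moves only by the tool move_arm, never from a script. Its argument "moves" is one flat list of numbers, 7 for each row, row after row: the finger opening in cm, from 0 to 8.76, then the shift along the tool's x, y, z in cm, then the turn, a rotation vector about the tool's x, y, z in rad. A call has 1 to 8 rows; each row shifts and turns the commanded pose from where the row before left it, along the tool's axes as they then stand; what a row does not reach is not made up. A row lasts 1/10 s, in which the tool goes at most 50 mm and 8.59 degrees, less where a joint would pass 70% of its speed; a pose out of reach is approached as far as the arm can. A call with a gripper value outside its range is refused whole. The fingers move at their own pace and stop on an object; the grip force is fixed at half the most. Time passes only in rows, so rows that do not move let the fingers close. It gives the time, the measured TCP pose, the force, the opening and the grip force at its end, in the units of the state.
- ctrl.get_obs(): the state, without advancing time (a new reading comes with each control period).
- vision.snapshot(name): name is "side" or "top" or "wrist"; returns (picture, depth): 384x512x3 uint8, red, green, blue; 384x512 float32, m along the optical axis (not along the pixel's ray), 0 where there is no reading.
- vision.camera_model(name): a dict with "vertical_fov" (degrees; the focal length in pixels is half the picture's height over the tangent of half this angle, whatever the lens; pixels are square), "cx", "cy" (the principal point, pixels), "D" ([k1, k2, p1, p2, k3] as OpenCV has them; the pictures are not rectified), "cam_to_world" (4x4, takes a point from camera to world coordinates). Camera axes: x right, y down, z forward; pixel columns grow to the right and rows downward; lengths in m; the calibration is good to about 2 mm. A picture is of the moment at which its call begins: read the wrist's pose just before it. camera_model takes no time and is no camera call; for the wrist camera it gives the pose at the moment of the call.
- ctrl.close_job(): hands the job in; it is judged then, once.
The state is a dict: "clock": time; "joint_pos": joint angles; "qvel": joint speeds; "tau": joint torques, N m; "tool_pos": TCP position; "orientation": TCP orientation; "force": force on the tool from outside, world axes, zero at the start; "moment": the same for the moment, N m; "opening": finger opening in m; "gripper_force": force on a finger pad.
Only numpy, scipy, OpenCV 4.12 (cv2) and the standard library are available. Lean on these libraries where they do the work, as an engineer would, in place of code of your own. Each camera call takes 0.05 s, during which the arm holds its last target. There are 200 camera calls.

## Working session

There is one attempt and no reset: what is moved stays moved. The work goes in short steps, Python scripts to look and compute and a tool call to move; the robot and the scene stay as the last step left them, time stands still between calls to the robot, and variables do not carry over. Pictures are saved under pics/ and viewed, at most 10 in all, crops included, and the job is handed in when it is done.

Besides the shell and the picture viewer there is one more tool, called after "Emit:" as a command line: name --argument value ..., lists and objects as JSON in quotes. move_arm: Moves the arm, as the interface text tells. Its arguments: {"type":"object","properties":{"moves":{"type":"array"}},"required":["moves"]}

```bash
mkdir -p pics; cat > h.py <<'E'
import numpy as np, cv2
from plant import ctrl, vision
def K(m,h=384):
    f=h/2/np.tan(np.radians(m["vertical_fov"])/2)
    return np.array([[f,0,m["cx"]],[0,f,m["cy"]],[0,0,1]])
def cloud(d,m):
    h,w=d.shape
    uv=np.stack(np.meshgrid(np.arange(w),np.arange(h)),-1).reshape(-1,1,2).astype(np.float64)
    n=cv2.undistortPoints(uv,K(m),np.array(m["D"],float)).reshape(h,w,2)
    P=np.dstack([n*d[...,None],d])
    T=np.array(m["cam_to_world"])
    return P@T[:3,:3].T+T[:3,3]
def proj(X,m):
    T=np.array(m["cam_to_world"]); c=(np.atleast_2d(X)-T[:3,3])@T[:3,:3]
    return cv2.projectPoints(c,np.zeros(3),np.zeros(3),K(m),np.array(m["D"],float))[0].reshape(-1,2)
def snap(n,save=None):
    m=vision.camera_model(n); p,d=vision.snapshot(n)
    if save: cv2.imwrite(f"pics/{save}.png",p[...,::-1]); np.savez(f"{save}.npz",p=p,d=d,T=m["cam_to_world"])
    return p,d,m,cloud(d,m)
E
python3 - <<'E'
from h import *
o=ctrl.get_obs();print(o)
a=snap("top","top0");b=snap("side","side0")
cv2.imwrite("pics/both.png",cv2.resize(np.vstack([a[0],b[0]])[...,::-1],None,fx=.78,fy=.78))
C=a[3]
for v in range(20,384,45):print([tuple(int(1000*x) for x in C[v,u]) for u in range(30,512,75)])
E
```

```text
{'clock': 0.0, 'joint_pos': array([ 8.72651235e+01,  2.05902816e+01,  6.33423163e-01, -1.97550803e-02,
       -7.01369650e+01, -1.65075713e+01]), 'qvel': array([ 0.0801007 , -0.00596304,  0.04272449,  0.00938393,  0.00017965,
        0.01407957]), 'tau': array([-3.15200650e-04, -5.82704079e+01,  2.93067098e+01,  6.99781626e+00,
        6.93427603e-03, -1.61124613e-04]), 'tool_pos': array([0.22231885, 0.63682217, 0.23363419]), 'orientation': array([ 1.79904766e+02, -8.85608246e-03, -1.92491680e+01]), 'force': array([ 0.62546973,  0.23800078, -0.00606464]), 'moment': array([ 0.00326037, -0.0221865 ,  0.00879912]), 'gripper_force': 0.0, 'opening': 0.08742885466866854}
[(1550, 1207, -681), (953, 357, 226), (980, 155, 205), (1716, -13, -806), (1750, -451, -814), (1444, -708, -363), (1051, -705, 185)]
[(922, 691, 2), (820, 339, 221), (831, 136, 224), (971, -58, 0), (931, -291, 95), (864, -466, 234), (860, -649, 263)]
[(763, 662, 3), (779, 418, 1), (746, 147, 119), (811, -68, 0), (806, -303, 45), (866, -577, -51), (1012, -1000, -327)]
[(611, 629, 10), (628, 397, 1), (643, 159, 3), (658, -78, 3), (647, -299, 86), (957, -879, -824), (914, -1163, -617)]
[(469, 609, 0), (480, 365, 28), (499, 144, 3), (512, -87, 10), (530, -320, -4), (708, -875, -825), (732, -1270, -818)]
[(332, 585, 0), (347, 356, 2), (361, 130, 3), (376, -95, 3), (312, -96, 1160), (471, -872, -827), (494, -1253, -811)]
[(123, 1031, -830), (148, 646, -820), (173, 268, -817), (196, -109, -826), (221, -485, -811), (244, -867, -823), (268, -1246, -822)]
[(-89, 986, -819), (-64, 614, -815), (105, 104, 1), (118, -112, 0), (5, -493, -823), (28, -862, -820), (51, -1232, -818)]
[(-292, 948, -817), (-269, 586, -818), (49, 55, 228), (0, -119, 1), (-200, -497, -818), (-177, -859, -819), (-153, -1217, -810)]
```

View pics/both.png

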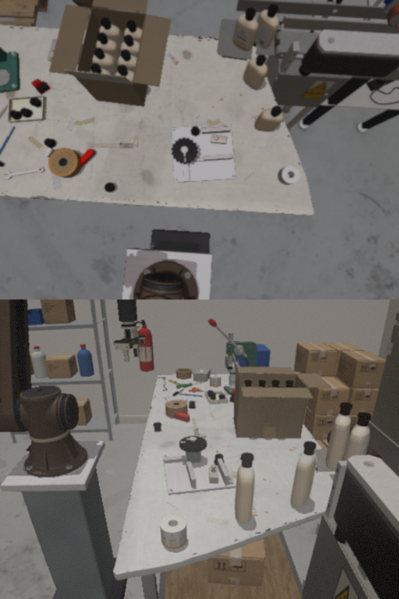

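The top view shows the jig at about (260,195) in the full picture, with the wheel at (236,192). The side view confirms it. Next I'll fit the jig from the depth data.

```bash
python3 - <<'E'
from h import *
z=np.load("top0.npz");m=vision.camera_model("top");C=cloud(z["d"],m)
p=z["p"][150:245,205:320]
cv2.imwrite("pics/jig.png",cv2.resize(p[...,::-1],None,fx=6.5,fy=6,interpolation=cv2.INTER_CUBIC))
R=C[150:245,205:320];g=p.astype(int).sum(2)
w=(R[...,2]>.07)&(R[...,2]<.1)
print("wheel",w.sum(),np.mean(R[w],0),[ (R[w][:,i].min()+R[w][:,i].max())/2 for i in range(2)],np.median(R[w][:,2]))
pl=(abs(R[...,2]-.010)<.004)
k=(R[...,2]>.035)&(R[...,2]<.05)
print(pl.sum(),k.sum())
r=cv2.minAreaRect(R[pl|k|w][:,:2].astype(np.float32));print(r)
for i in range(0,95,6):print(150+i,' '.join('%3d'%(1000*x) for x in R[i,::4,2]))
E
```

```text
wheel 857 [ 0.51783112 -0.03325669  0.08560996] [np.float64(0.5191484448875734), np.float64(-0.032937648067166606)] 0.08504544412107484
3229 505
((0.5275393724441528, -0.10837428271770477), (0.2953287661075592, 0.3401046693325043), 3.74942684173584)
150   1   1   1   0   2   0  -1  -2   2   0   0  -1   2  -1   2   0  -2   0   0   1   1  -2   1   1   1   0   2  -3   4
156   4   5   6   7   5   0   0  -1   1  -2   1  -1   3   0   0   2   2   2  10  13  -1  -1   0   1  -1   0   0   5  -3
162  -1   0   1   0   0 1160   0  -1   5   2   8 1160  47   7  21  18  18  21  17  17  19  23  46  -3   0   0   2   0   3
168  -1   2   5   0  13   8  10  10  11   7  25  42  41  10  48  43  42  44  40  38  35  35  29  -3   1   0   5   1   0
174  -2   2   0  -2  12  14  11  14  11  10  10  11   9  10  10   7  14  33  50  37  30  34   9   9  -1   1   1   0   0
180   1   1   2  -2  14  84  82  82  82  80  83  12  10   8   9  12  11  31  31  32  28  37  12   8   2   2  -1   0   0
186   0   4  -2  -1  78  82  86  89  88  91  85  87   7   7  11   8  11   7   9  15  12  11   8  14   0   1   0   0   0
192   0 
[... 372 characters left out ...]
   0  11  12  12  25  23  12  11  11  10   9  13  10  11  12   9  10   7   8  11  -1   0   4   0  -4
216   2  -4   0   0   1  12  10   9  23  27  10  12  10  10  11  11  10   9  13  12  13  10  14   5   4   0   0   1  -3
222  -2  -1   4   2  -5  12   8   9  29  25   9  12   8   9  12  12  12  10  11  10   9   9  10  10  13  -1   0   1   2
228   0   1   4   2   0   7  10   4  24  25  12  11   9  10   9  12  14   8   9  13  13  15  10   9   7   0   3   4   3
234   4   0   0   3  -1   1   3   1  -1   3   2  -1   1   1   3  -1   0  -1   0   2   0   0   0   0  -4   1  -1   0   2
240   1   0  -1  -2   0   0   0   0  -1   0  -2   1   0   0  -1   0  -1   1   3   2  -1   0   0   0   1   0   1   0   0
```

View pics/jig.png

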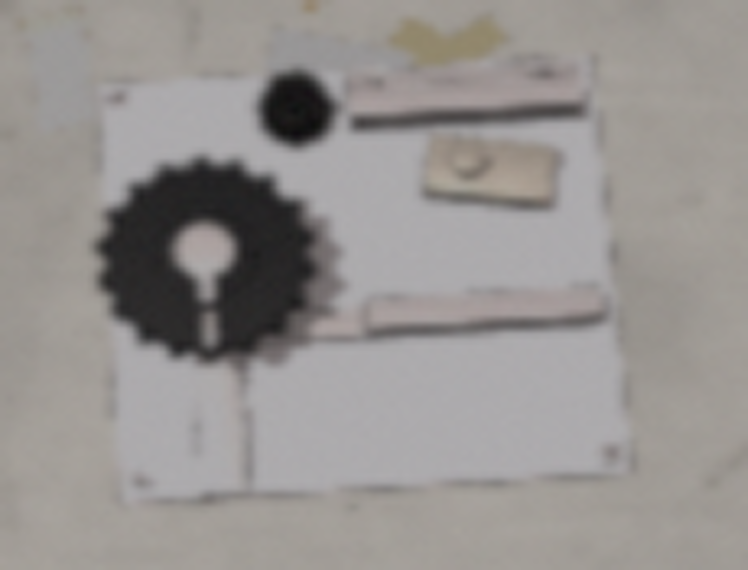

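The plate's corners in the crop are about (105,85), (590,62), (630,470) and (120,497). The wheel is at left, its pointer points down next to the index, the sliding rail is at (485,310) and the gauge at (490,170). I'll fit the jig pose from the corners.

```bash
cat >> h.py <<'E'
def rays(px,m,z):
    n=cv2.undistortPoints(np.array(px,float).reshape(-1,1,2),K(m),np.array(m["D"],float)).reshape(-1,2)
    T=np.array(m["cam_to_world"]); d=np.c_[n,np.ones(len(n))]@T[:3,:3].T
    return T[:3,3]+d*((np.broadcast_to(z,len(n))-T[2,3])/d[:,2])[:,None]
def fit2(J,W):
    J=np.array(J,float);W=np.array(W)[:,:2];jc,wc=J.mean(0),W.mean(0);a,b=J-jc,W-wc
    t=np.arctan2((a[:,0]*b[:,1]-a[:,1]*b[:,0]).sum(),(a*b).sum());R=np.array([[np.cos(t),-np.sin(t)],[np.sin(t),np.cos(t)]])
    o=wc-R@jc;return t,o,R,W-(J@R.T+o)
E
python3 - <<'E'
from h import *
m=vision.camera_model("top")
c=np.array([[105,85],[590,62],[630,470],[120,497]])/[6.5,6]+[204.5,149.5]
t,o,R,e=fit2([[.11,.15],[.11,-.09],[-.11,-.09],[-.11,.15]],rays(c,m,.01))
print(t,o,e*1000,"wheel",R@[0,.1]+o)
W=rays(np.array([[207,257],[365,297],[606,290],[467,160],[296,107]])/[6.5,6]+[204.5,149.5],m,[.084,.0445,.0445,.052,.043])
print("jig frame wheel,railL,railR front,gauge,cap",((W[:,:2]-o)@R).round(4))
E
```

```text
0.11986615016984957 [ 0.53195011 -0.13168314] [[-2.05450741 -2.83738747]
 [-3.41803219  2.46997717]
 [ 2.70006794  1.27080145]
 [ 2.77247166 -0.90339115]] wheel [ 0.51999217 -0.03240067]
jig frame wheel,railL,railR front,gauge,cap [[-0.0012  0.0999]
 [-0.0178  0.0299]
 [-0.0205 -0.0808]
 [ 0.0477 -0.0211]
 [ 0.0818  0.0562]]
```

Emit:
move_arm --moves '[0,0,0,0,0,0,0,0,4,2,0,0,0,0,0,4,2,0,0,0,0]'

```text
clock: 0.4
tool_pos: [0.2846, 0.5728, 0.2337]
orientation: [179.9, -0.0, -19.1]
force: [0.4, -0.0, 0.3]
opening: 0.0693
gripper_force: 0.0
```

Jig yaw is about 0.12 rad, the wheel axis is at (0.520,-0.032), and the rail is at about 0 travel. I'll traverse above the work while turning the tool, then look with the wrist camera.

```bash
cat >> h.py <<'E'
from scipy.spatial.transform import Rotation as Ro
def plan(P,yaw,n):
    "rows from measured pose to P with tool down at yaw (deg, unwrapped turn dyaw)"
def rows(p0,y0,p1,dyaw,n):
    "straight world line in n rows, yaw changes by dyaw deg; tool-axis rows in cm/rad"
    out=[];d=(np.array(p1)-p0)/n*100
    for i in range(n):
        y=np.radians(y0+dyaw*i/n);c,s=np.cos(y),np.sin(y)
        out.append([round(c*d[0]+s*d[1],2),round(s*d[0]-c*d[1],2),round(-d[2],2),0,0,round(-np.radians(dyaw/n),3)])
    return out
E
python3 - <<'E'
from h import *
o=ctrl.get_obs()
for r in rows(o["tool_pos"],-19.1,[.44,-.03,.20],-195,24):print(r)
E
```

```text
[np.float64(1.43), np.float64(2.16), np.float64(0.14), 0, 0, np.float64(0.142)]
[np.float64(1.72), np.float64(1.94), np.float64(0.14), 0, 0, np.float64(0.142)]
[np.float64(1.98), np.float64(1.67), np.float64(0.14), 0, 0, np.float64(0.142)]
[np.float64(2.2), np.float64(1.38), np.float64(0.14), 0, 0, np.float64(0.142)]
[np.float64(2.37), np.float64(1.05), np.float64(0.14), 0, 0, np.float64(0.142)]
[np.float64(2.5), np.float64(0.71), np.float64(0.14), 0, 0, np.float64(0.142)]
[np.float64(2.57), np.float64(0.35), np.float64(0.14), 0, 0, np.float64(0.142)]
[np.float64(2.59), np.float64(-0.02), np.float64(0.14), 0, 0, np.float64(0.142)]
[np.float64(2.56), np.float64(-0.39), np.float64(0.14), 0, 0, np.float64(0.142)]
[np.float64(2.48), np.float64(-0.74), np.float64(0.14), 0, 0, np.float64(0.142)]
[np.float64(2.35), np.float64(-1.09), np.float64(0.14), 0, 0, np.float64(0.142)]
[np.float64(2.18), np.float64(-1.41), np.float64(0.14), 0, 0, np.float64(0.142)]
[np.float64(1.96), np.float64(-1.7), np.float64(0.14), 0, 0, np.float64(0.142)]
[np.float64(1.7), np.float64(-1.96), np.float64(0.14), 0, 0, np.float64(0.142)]
[np.float64(1.4), np.float64(-2.18), np.float64(0.14), 0, 0, np.float64(0.142)]
[np.float64(1.08), np.float64(-2.36), np.float64(0.14), 0, 0, np.float64(0.142)]
[np.float64(0.73), np.float64(-2.49), np.float64(0.14), 0, 0, np.float64(0.142)]
[np.float64(0.38), np.float64(-2.57), np.float64(0.14), 0, 0, np.float64(0.142)]
[np.float64(0.01), np.float64(-2.59), np.float64(0.14), 0, 0, np.float64(0.142)]
[np.float64(-0.36), np.float64(-2.57), np.float64(0.14), 0, 0, np.float64(0.142)]
[np.float64(-0.72), np.float64(-2.49), np.float64(0.14), 0, 0, np.float64(0.142)]
[np.float64(-1.06), np.float64(-2.37), np.float64(0.14), 0, 0, np.float64(0.142)]
[np.float64(-1.39), np.float64(-2.19), np.float64(0.14), 0, 0, np.float64(0.142)]
[np.float64(-1.68), np.float64(-1.97), np.float64(0.14), 0, 0, np.float64(0.142)]
```

Emit:
move_arm --moves '[0,1.4,2.2,0.14,0,0,0.142,0,1.7,1.9,0.14,0,0,0.142,0,2.0,1.7,0.14,0,0,0.142,0,2.2,1.4,0.14,0,0,0.142,0,2.4,1.05,0.14,0,0,0.142,0,2.5,0.7,0.14,0,0,0.142,0,2.6,0.35,0.14,0,0,0.142,0,2.6,0,0.14,0,0,0.142]'

```text
clock: 1.2
tool_pos: [0.3356, 0.37, 0.2233]
orientation: [180.0, -0.0, -84.7]
force: [0.5, -0.7, 0.3]
opening: 0.0054
gripper_force: 0.0
```

Emit:
move_arm --moves '[0,2.6,-0.4,0.14,0,0,0.142,0,2.5,-0.7,0.14,0,0,0.142,0,2.35,-1.1,0.14,0,0,0.142,0,2.2,-1.4,0.14,0,0,0.142,0,2.0,-1.7,0.14,0,0,0.142,0,1.7,-2.0,0.14,0,0,0.142,0,1.4,-2.2,0.14,0,0,0.142,0,1.1,-2.4,0.14,0,0,0.142]'

```text
clock: 2.0
tool_pos: [0.3863, 0.167, 0.2122]
orientation: [180.0, 0.0, -149.7]
force: [0.4, 0.0, 0.1]
opening: 0.0006
gripper_force: 0.0
```

Emit:
move_arm --moves '[0,0.7,-2.5,0.14,0,0,0.142,0,0.4,-2.6,0.14,0,0,0.142,0,0,-2.6,0.14,0,0,0.142,0,-0.4,-2.6,0.14,0,0,0.142,0,-0.7,-2.5,0.14,0,0,0.142,0,-1.1,-2.4,0.14,0,0,0.142,0,-1.4,-2.2,0.14,0,0,0.142,0,-1.7,-2.0,0.14,0,0,0.142]'

```text
clock: 2.8
tool_pos: [0.4381, -0.0357, 0.201]
orientation: [180.0, 0.0, 145.2]
force: [-0.3, -0.2, -0.5]
opening: 0.0005
gripper_force: 0.0
```

```bash
python3 - <<'E'
from h import *
o=ctrl.get_obs();print(o["tool_pos"],o["orientation"],o["joint_pos"])
p,d,m,C=snap("wrist","w1");print(np.array(m["cam_to_world"]).round(3),m["vertical_fov"])
g=p.copy()
for r in (50.5,46):
  for z in (.084,):
    a=np.linspace(0,6.28,120);X=np.c_[.52+r/1000*np.cos(a),-.0324+r/1000*np.sin(a),np.full(120,z)]
    for q in proj(X,m):cv2.circle(g,tuple(int(v) for v in np.clip(q,-999,9999)),1,(255,0,0),-1)
cv2.imwrite("pics/w1o.png",cv2.resize(g[...,::-1],(768,576)))
E
```

```text
[ 0.43806822 -0.035714    0.20101645] [1.79980067e+02 1.04802285e-02 1.45164801e+02] [ 2.12102853e+01 -7.23656984e-01 -3.03655935e+01 -2.80784511e-03
 -6.03356763e+01 -1.46044093e+02]
[[ 0.57   0.792  0.218  0.38 ]
 [ 0.822 -0.549 -0.151  0.005]
 [ 0.     0.266 -0.964  0.352]
 [ 0.     0.     0.     1.   ]] 60.13194274645501
```

View pics/w1o.png

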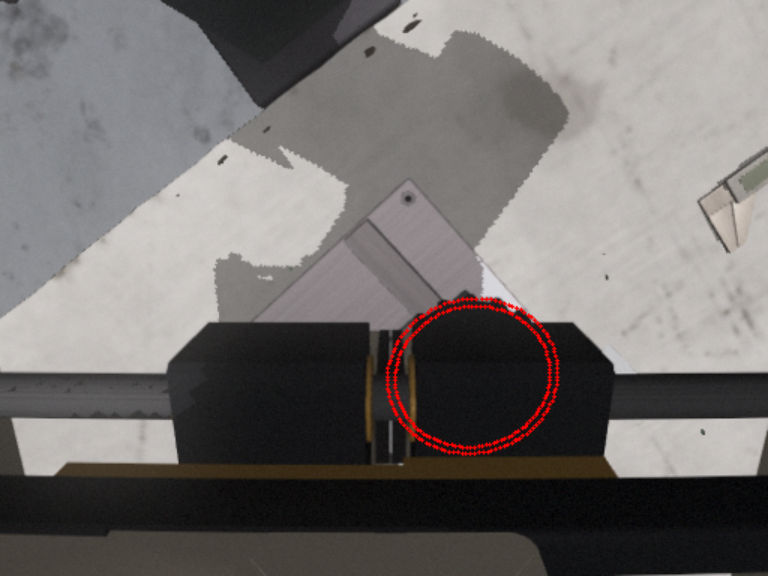

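The wrist view shows the two closed finger blocks (170–610, 320–460) hiding the wheel. Only the plate's near corner at (408,180) is visible. I'll use this depth for the finger geometry and check the wheel centre against the visible plate corner.

```bash
python3 - <<'E'
from h import *
z=np.load("w1.npz");m=vision.camera_model("wrist");C=cloud(z["d"],m);o=ctrl.get_obs()
R=Ro.from_euler("xyz",o["orientation"],degrees=True).as_matrix()
T=(C-o["tool_pos"])@R*1000
for v in list(range(200,320,8)):print(v,[tuple(int(x) for x in T[v,u]) for u in (140,180,220,240,256,262,290,330,370,395,410)])
k=(C[...,2]>.12)&(C[...,2]<.35)
for lo in range(-110,10,10):
    s=k&(T[...,2]>=lo)&(T[...,2]<lo+10)
    if s.sum():print(lo,s.sum(),T[s].min(0).round(),T[s].max(0).round())
c=rays([[408*2/3,180*2/3]],m,.01);print("plate corner",c,"exp",)
t=.11987;print(np.array([[np.cos(t),-np.sin(t)],[np.sin(t),np.cos(t)]])@[-.11,.15]+[.53195,-.13168])
E
```

```text
200 [(-43, -133, 201), (-42, -88, 199), (-39, -42, 190), (-39, -21, 191), (-39, -3, 189), (-39, 2, 190), (-34, 31, 176), (-19, 62, 127), (-42, 123, 201), (-42, 151, 200), (-42, 168, 200)]
208 [(-51, -133, 198), (-48, -86, 190), (-48, -43, 190), (-48, -21, 190), (-47, -3, 188), (-48, 2, 189), (-26, 27, 128), (-22, 60, 117), (-51, 123, 200), (-52, 152, 201), (-51, 168, 199)]
216 [(38, -33, -64), (38, -22, -63), (39, -10, -65), (38, -5, -63), (-58, -3, 191), (-57, 2, 190), (38, 8, -64), (38, 19, -64), (38, 30, -64), (-61, 153, 201), (-61, 170, 200)]
224 [(38, -30, -70), (38, -20, -70), (38, -9, -71), (37, -5, -69), (9, -1, 0), (8, 1, 2), (38, 8, -70), (38, 18, -70), (38, 28, -70), (-71, 155, 201), (-71, 172, 201)]
232 [(38, -29, -75), (38, -19, -75), (38, -9, -75), (38, -4, -74), (8, -1, -6), (9, 1, -8), (38, 7, -75), (38, 17, -76), (38, 27, -75), (38, 32, -76), (-80, 172, 199)]
240 [(38, -27, -80), (38, -17, -81), (38, -8, -80), (38, -4, -80), (9, -1, -17), (9, 1, -17), (38, 7, -80), (38, 16, -79), (38, 25, -80), (38, 31, -81), (-90, 174, 199)]
248 [(37, -26, -82), (37, -17, -81), (37,
[... 1390 characters left out ...]
), (23, 0, -85), (23, 0, -85), (23, 7, -85), (23, 16, -85), (22, 25, -84), (23, 31, -86), (-188, 187, 200)]
-110 17249 [  17.  -49. -109.] [  28.   49. -100.]
-100 15676 [  17.  -56. -100.] [ 27.  54. -90.]
-90 21727 [ 20. -51. -89.] [ 39.  35. -80.]
-80 11833 [ 14. -69. -80.] [ 39.  68. -70.]
-70 2581 [-26. -82. -70.] [ 39.  82. -60.]
-60 195 [-26. -81. -60.] [ 15.  82. -50.]
-50 47 [ -8.  -4. -50.] [  6.   4. -40.]
-40 500 [-10.  -3. -40.] [  3.   4. -37.]
-30 118 [  9.  -4. -30.] [ 11.   4. -20.]
-20 228 [  3.  -6. -20.] [ 11.   6. -10.]
-10 225 [  5.  -6. -10.] [12.  7. -0.]
0 101 [ 9. -6.  0.] [11.  7.  8.]
plate corner [[ 0.40811294 -0.00132038  0.01      ]] exp
[0.40480187 0.00408948]
```

Emit:
move_arm --moves '[0,-3.6,0,-1.0,0,0,0,0,-3.6,0,-1.0,0,0,0,0,-3.6,0,-1.0,0,0,0,0,-3.6,0,-1.0,0,0,0,0,-3.6,0,-1.0,0,0,0,0,0,0,0,0,0,0]'

```text
clock: 3.45
tool_pos: [0.5894, -0.1388, 0.251]
orientation: [-180.0, 0.1, 145.4]
force: [-0.9, 0.1, 0.1]
opening: 0.0002
gripper_force: 0.0
```

```bash
python3 - <<'E'
from h import *
o=ctrl.get_obs();print(o["tool_pos"],o["orientation"])
p,d,m,C=snap("wrist","w2");np.save("w2T.npy",m["cam_to_world"])
s,ds,ms,Cs=snap("side","s2")
q=proj(o["tool_pos"],ms)[0].astype(int);print(q)
cr=cv2.resize(s[max(0,q[1]-50):q[1]+40,q[0]-60:q[0]+60],(480,360),interpolation=cv2.INTER_CUBIC)
im=np.zeros((576,800,3),np.uint8);im[:,:512][:384]=p;im[384:,:256]=cr[::2,::2][:192,:256] if 0 else 0
cv2.imwrite("pics/w2.png",cv2.resize(p[...,::-1],(768,576)));cv2.imwrite("pics/s2c.png",cr[...,::-1])
E
```

```text
[ 0.58943073 -0.13876679  0.25097502] [-1.79974090e+02  7.05997353e-02  1.45406319e+02]
[275 139]
```

View pics/w2.png

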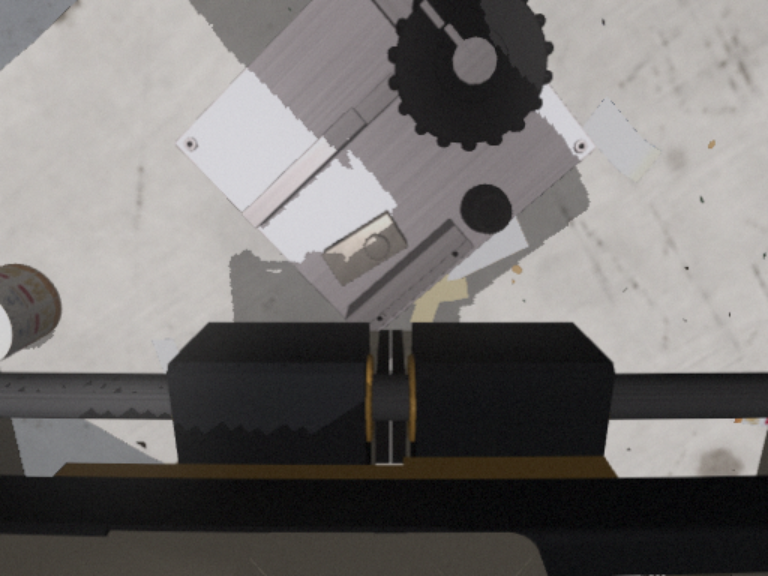

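View pics/s2c.png

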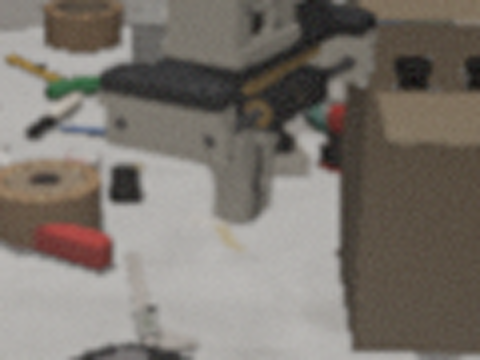

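The wrist view shows the jig clearly: stud (475,61), plate corners (178,143) and (594,148), sliding rail back edge at about (243,212)–(345,108), gauge (370,247). The side crop shows a slim fingertip at (243,185).

```bash
python3 - <<'E'
from h import *
o=ctrl.get_obs();R=Ro.from_euler("xyz",o["orientation"],degrees=True).as_matrix()
z=np.load("s2.npz");ms=vision.camera_model("side");C=cloud(z["d"],ms)
T=(C-o["tool_pos"])@R*1000
k=(abs(T)<[40,45,60]).all(2)
for lo in range(-60,14,6):
    s=k&(T[...,2]>=lo)&(T[...,2]<lo+6)
    if s.sum()>2:print(lo,s.sum(),np.percentile(T[s],[3,97],axis=0).round()[:,:2].tolist())
vs=np.array(ms["cam_to_world"])[:3,2];print("view dir tool",(vs@R).round(2))
m=vision.camera_model("wrist");m["cam_to_world"]=np.load("w2T.npy")
px=np.array([[178,143],[594,148],[475,61],[486,209]])/1.5-.17
W=rays(px,m,[.01,.01,.0965,.043]);print(W.round(4))
t,og,Rj,e=fit2([[-.11,-.09],[.11,.15],[0,.1]],W[:3]);print(t,og,(e*1000).round(1),"wheel",Rj@[0,.1]+og)
W2=rays(np.array([[243,212],[345,108],[366,116],[262,228],[475,61]])/1.5-.17,m,[.0445]*4+[.0965]);print(((W2[:,:2]-og)@Rj).round(4))
# rim check by depth
w=np.load("w2.npz");Cw=cloud(w["d"],m);s=abs(Cw[...,2]-.084)<.005
q=Cw[s][:,:2];q=q[np.hypot(*(q-W[2,:2]).T)<.07];h=cv2.minEnclosingCircle(q.astype(np.float32));print(h,len(q))
E
```

```text
-60 4 [[-17.0, -31.0], [-16.0, -20.0]]
-54 13 [[-14.0, -23.0], [-12.0, -4.0]]
-48 19 [[-14.0, -22.0], [-9.0, 13.0]]
-42 27 [[-15.0, -21.0], [-10.0, 19.0]]
-36 24 [[-15.0, -19.0], [-5.0, 14.0]]
-30 38 [[-15.0, -18.0], [8.0, 18.0]]
-24 31 [[-14.0, -19.0], [6.0, 16.0]]
-18 34 [[-15.0, -18.0], [5.0, 17.0]]
-12 32 [[-15.0, -17.0], [6.0, 11.0]]
-6 38 [[-14.0, -16.0], [7.0, 12.0]]
0 20 [[-14.0, -16.0], [6.0, 12.0]]
view dir tool [0.46 0.74 0.49]
[[ 0.4396 -0.2328  0.01  ]
 [ 0.6232  0.0279  0.01  ]
 [ 0.5217 -0.0332  0.0965]
 [ 0.6091 -0.0682  0.043 ]]
0.12896403922814637 [ 0.53506515 -0.13227929] [[ 2.1  2.9]
 [-1.6 -2.8]
 [-0.5 -0.1]] wheel [ 0.52220446 -0.03310973]
[[-0.0339 -0.0777]
 [-0.0366  0.0258]
 [-0.0232  0.0329]
 [-0.0165 -0.0758]
 [-0.0005  0.0999]]
((0.521755576133728, -0.034031037241220474), 0.05055048316717148) 7645
```

Emit:
move_arm --moves '[0,3.67,1.93,1.6,0,0,0,0,3.67,1.93,1.6,0,0,0,0,3.67,1.93,1.6,0,0,0,0,3.67,1.93,1.6,0,0,0,0,3.67,1.93,1.6,0,0,0,0,0,0,3.13,0,0,0,0,0,0,3.13,0,0,0,0,0,0,3.1,0,0,0]'

```text
clock: 4.35
tool_pos: [0.4886, 0.0477, 0.0769]
orientation: [179.9, 0.0, 145.6]
force: [1.2, -0.1, -0.3]
opening: 0.0004
gripper_force: 0.0
```

```bash
cat >> h.py <<'E'
AX=np.array([.5217,-.0335])
def pol(o=None,verbose=True):
    "corner of the finger in wheel polar coords; tool-axis residual to ideal origin"
    o=o or ctrl.get_obs();y=np.radians(o["orientation"][2]);c,s=np.cos(y),np.sin(y)
    R=np.array([[c,-s],[s,c]]);q=R.T@(AX-o["tool_pos"][:2])  # axis in flipped tool coords
    k=np.array([-.0095,.0145]);v=k-q
    print("t",round(o["clock"],2),"pos",o["tool_pos"].round(4),"yaw",o["orientation"][2].round(1),"corner r",np.hypot(*v).round(4),"axis tool cm",(q*[100,-100]).round(2),"F",o["force"].round(1),"J6",o["joint_pos"][5].round(1))
E
python3 -c "
from h import *
pol()"
```

```text
t 4.35 pos [0.4886 0.0477 0.0769] yaw 145.6 corner r 0.0721 axis tool cm [-7.31 -4.84] F [ 1.2 -0.1 -0.3] J6 -152.9
```

Emit:
move_arm --moves '[0,-0.7,-0.3,0,0,0,0,0,-0.7,-0.3,0,0,0,0,0,-0.45,-0.2,0,0,0,0,0,-0.4,-0.2,0,0,0,0,0,0,0,0,0,0,0]'

```text
clock: 4.85
tool_pos: [0.503, 0.0284, 0.079]
orientation: [179.7, -0.1, 145.4]
force: [-11.5, 21.1, 7.4]
opening: 0.0002
gripper_force: 10.8
```

```bash
python3 -c "
from h import *
pol()
a=np.array([-5.06,-3.83]);d=.14
print(a-np.array([[np.cos(d),np.sin(d)],[-np.sin(d),np.cos(d)]])@a)"
```

```text
t 4.85 pos [0.503  0.0284 0.079 ] yaw 145.4 corner r 0.0485 axis tool cm [-5.06 -4.03] F [-11.5  21.1   7.4] J6 -149.8
[ 0.48494307 -0.74356089]
```

Emit:
move_arm --moves '[0,0.1,0.05,0,0,0,0,0,0.485,-0.744,0,0,0,-0.14,0,0.485,-0.744,0,0,0,-0.14]'

```text
clock: 5.15
tool_pos: [0.4872, 0.0203, 0.0791]
orientation: [179.8, 0.1, 161.8]
force: [-5.1, 9.7, 3.1]
opening: 0.0
gripper_force: 4.6
```

```bash
python3 -c "
from h import *
pol()"
```

```text
t 5.15 pos [0.4872 0.0203 0.0791] yaw 161.8 corner r 0.0476 axis tool cm [-4.95 -4.03] F [-5.1  9.7  3.1] J6 -133.6
```

Emit:
move_arm --moves '[0,0.5,-0.744,0,0,0,-0.14,0,0.5,-0.744,0,0,0,-0.14,0,0.485,-0.744,0,0,0,-0.14,0,0.485,-0.744,0,0,0,-0.14,0,0.485,-0.744,0,0,0,-0.14,0,0.485,-0.744,0,0,0,-0.14]'

```text
clock: 5.75
tool_pos: [0.4581, -0.0257, 0.0786]
orientation: [180.0, 0.0, -150.1]
force: [-4.3, 1.2, 2.6]
opening: 0.0002
gripper_force: 1.9
```

```bash
python3 - <<'E'
from h import *
pol()
p,d,m,C=snap("top","t3")
q=proj([AX[0],AX[1],.085],m)[0].astype(int);print(q)
cv2.imwrite("pics/t3c.png",cv2.resize(p[q[1]-35:q[1]+35,q[0]-45:q[0]+45][...,::-1],None,fx=6,fy=6,interpolation=cv2.INTER_CUBIC))
E
```

```text
t 5.75 pos [ 0.4581 -0.0257  0.0786] yaw -150.1 corner r 0.0481 axis tool cm [-5.12 -3.85] F [-4.3  1.2  2.6] J6 -81.5
[236 191]
```

View pics/t3c.png

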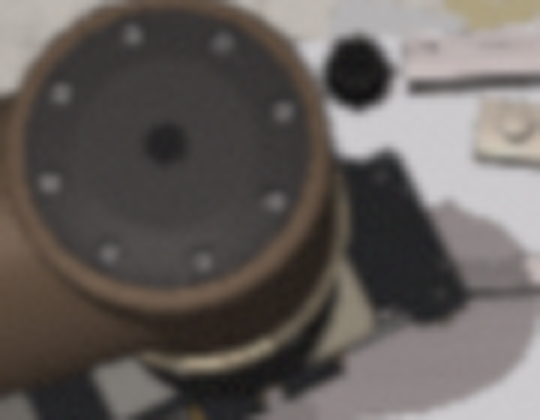

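Emit:
move_arm --moves '[0,0.485,-0.744,0,0,0,-0.14,0,0.485,-0.744,0,0,0,-0.14,0,0.485,-0.744,0,0,0,-0.14,0,0.485,-0.744,0,0,0,-0.14,0,0.485,-0.744,0,0,0,-0.14,0,0.485,-0.744,0,0,0,-0.14,0,0.485,-0.744,0,0,0,-0.14,0,0.485,-0.744,0,0,0,-0.14]'

```text
clock: 6.6
tool_pos: [0.4873, -0.0873, 0.0785]
orientation: [-179.9, 0.0, -86.0]
force: [-1.6, 0.5, -0.4]
opening: 0.0002
gripper_force: 0.6
```

```bash
python3 -c "
from h import *
pol()"
```

```text
t 6.6 pos [ 0.4873 -0.0873  0.0785] yaw -86.0 corner r 0.0479 axis tool cm [-5.12 -3.81] F [-1.6  0.5 -0.4] J6 -8.7
```

Emit:
move_arm --moves '[0,0.455,-0.744,0,0,0,-0.14,0,0.485,-0.744,0,0,0,-0.14,0,0.485,-0.744,0,0,0,-0.14,0,0.485,-0.744,0,0,0,-0.14,0,0.485,-0.744,0,0,0,-0.14,0,0.485,-0.744,0,0,0,-0.14,0,0.485,-0.744,0,0,0,-0.14,0,0.485,-0.744,0,0,0,-0.14]'

```text
clock: 7.4
tool_pos: [0.5553, -0.0881, 0.0787]
orientation: [-180.0, -0.1, -21.9]
force: [-1.8, -0.7, -0.1]
opening: 0.0005
gripper_force: 0.5
```

```bash
python3 -c "
from h import *
pol();print(ctrl.get_obs()['joint_pos'])"
```

```text
t 7.4 pos [ 0.5553 -0.0881  0.0787] yaw -21.9 corner r 0.0482 axis tool cm [-5.15 -3.82] F [-1.8 -0.7 -0.1] J6 57.2
[ 1.09441256e+01  1.86614887e+01 -2.50031032e+01  2.10577075e-02
 -4.62513900e+01  5.71890573e+01]
```

Emit:
move_arm --moves '[0,0.445,-0.744,0,0,0,-0.14,0,0.485,-0.744,0,0,0,-0.14,0,0.485,-0.744,0,0,0,-0.14,0,0.485,-0.744,0,0,0,-0.14,0,0.485,-0.744,0,0,0,-0.14,0,0.485,-0.744,0,0,0,-0.14,0,0.485,-0.744,0,0,0,-0.14,0,0.485,-0.744,0,0,0,-0.14]'

```text
clock: 8.2
tool_pos: [0.586, -0.0274, 0.079]
orientation: [179.9, -0.1, 42.3]
force: [-0.3, -0.9, 0.1]
opening: 0.0003
gripper_force: 0.5
```

```bash
python3 -c "
from h import *
pol();print(ctrl.get_obs()['joint_pos'])"
```

```text
t 8.2 pos [ 0.586  -0.0274  0.079 ] yaw 42.3 corner r 0.0487 axis tool cm [-5.17 -3.88] F [-0.3 -0.9  0.1] J6 115.9
[ 1.64260022e+01  2.05723216e+01 -2.19125010e+01  4.41894370e-02
 -4.73619758e+01  1.15889481e+02]
```

Emit:
move_arm --moves '[0,0.385,-0.78,0,0,0,-0.14,0,0.485,-0.744,0,0,0,-0.14,0,0.485,-0.744,0,0,0,-0.14,0,0.485,-0.744,0,0,0,-0.14,0,0,0,0,0,0,0,0,0.5,1.0,0,0,0,0,0,0.9,0.5,0,0,0,0,0,0.9,0.5,0,0,0,0]'

```text
clock: 9.0
tool_pos: [0.5976, 0.0219, 0.0774]
orientation: [180.0, 0.0, 74.1]
force: [0.2, 0.1, 0.4]
opening: 0.0002
gripper_force: 0.0
```

```bash
python3 - <<'E'
from h import *
pol();print(ctrl.get_obs()['joint_pos'])
p,d,m,C=snap("side","s4")
q=proj([AX[0],AX[1],.085],m)[0].astype(int);print(q)
a=cv2.imread("pics/side0.png")
f=lambda i:cv2.resize(i[q[1]-25:q[1]+25,q[0]-33:q[0]+33],None,fx=6,fy=8,interpolation=cv2.INTER_CUBIC)
cv2.imwrite("pics/s4c.png",np.hstack([f(a),f(p[...,::-1])]))
for d in(-.145,):
  a=np.array([-7.3,-5.4])
  print(a-np.array([[np.cos(d),np.sin(d)],[-np.sin(d),np.cos(d)]])@a)
E
```

```text
t 9.0 pos [0.5976 0.0219 0.0774] yaw 74.1 corner r 0.0777 axis tool cm [-7.41 -5.78] F [0.2 0.1 0.4] J6 143.3
[ 2.08037450e+01  2.16671049e+01 -2.03769887e+01  3.65871418e-03
 -4.79570227e+01  1.43275907e+02]
[246 181]
[-0.85686601  0.99812663]
```

View pics/s4c.png

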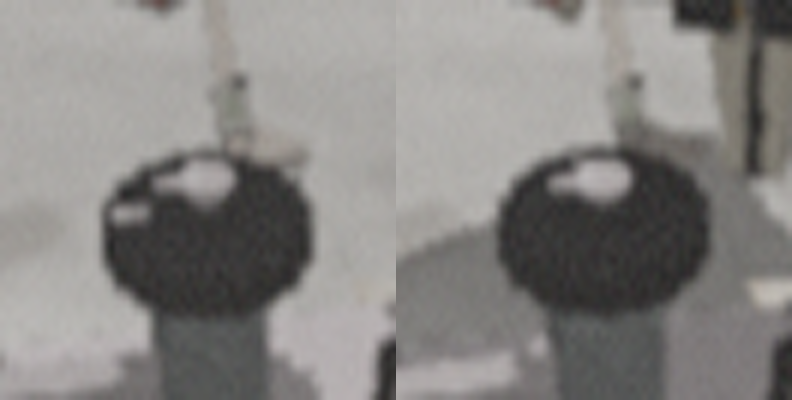

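The side view shows the pointer (left at the start) now hidden behind the stud, on the +y side. That matches about 5 rad. Next I unwind around the wheel, clear of it.

Emit:
move_arm --moves '[0,-0.91,1.01,0,0,0,0.145,0,-0.91,1.01,0,0,0,0.145,0,-0.91,1.01,0,0,0,0.145,0,-0.91,1.01,0,0,0,0.145,0,-0.91,1.01,0,0,0,0.145,0,-0.91,1.01,0,0,0,0.145,0,-0.91,1.01,0,0,0,0.145,0,-0.91,1.01,0,0,0,0.145]'

```text
clock: 9.85
tool_pos: [0.6024, -0.0814, 0.0769]
orientation: [180.0, 0.0, 7.4]
force: [1.1, 0.9, -0.7]
opening: 0.0004
gripper_force: 0.0
```

Emit:
move_arm --moves '[0,-0.91,1.01,0,0,0,0.145,0,-0.91,1.01,0,0,0,0.145,0,-0.91,1.01,0,0,0,0.145,0,-0.91,1.01,0,0,0,0.145,0,-0.91,1.01,0,0,0,0.145,0,-0.91,1.01,0,0,0,0.145,0,-0.91,1.01,0,0,0,0.145,0,-0.91,1.01,0,0,0,0.145]'

```text
clock: 10.65
tool_pos: [0.5099, -0.1274, 0.0771]
orientation: [180.0, 0.0, -59.1]
force: [0.0, -0.6, -0.6]
opening: 0.0002
gripper_force: 0.0
```

```bash
python3 -c "
from h import *
pol();print(ctrl.get_obs()['joint_pos'])"
```

```text
t 10.65 pos [ 0.5099 -0.1274  0.0771] yaw -59.1 corner r 0.0784 axis tool cm [-7.45 -5.83] F [ 0.  -0.6 -0.6] J6 23.5
[ 7.38086790e+00  1.58562443e+01 -2.95921927e+01  7.90526406e-04
 -4.45924421e+01  2.35202012e+01]
```

Emit:
move_arm --moves '[0,-0.91,1.01,0,0,0,0.145,0,-0.91,1.01,0,0,0,0.145,0,-0.91,1.01,0,0,0,0.145,0,-0.91,1.01,0,0,0,0.145,0,-0.91,1.01,0,0,0,0.145,0,-0.91,1.01,0,0,0,0.145,0,-0.91,1.01,0,0,0,0.145,0,-0.91,1.01,0,0,0,0.145]'

```text
clock: 11.45
tool_pos: [0.431, -0.061, 0.0773]
orientation: [180.0, -0.0, -125.6]
force: [-0.3, -0.7, 0.8]
opening: 0.0005
gripper_force: 0.0
```

Emit:
move_arm --moves '[0,-0.91,1.01,0,0,0,0.145,0,-0.91,1.01,0,0,0,0.145,0,-0.91,1.01,0,0,0,0.145,0,-0.91,1.01,0,0,0,0.145,0,-0.91,1.01,0,0,0,0.145,0,-0.91,1.01,0,0,0,0.145,0,-0.91,1.01,0,0,0,0.145,0,-0.91,1.01,0,0,0,0.145]'

```text
clock: 12.25
tool_pos: [0.4604, 0.0381, 0.0773]
orientation: [-180.0, -0.0, 168.0]
force: [0.0, 0.0, -0.3]
opening: 0.0004
gripper_force: 0.0
```

Emit:
move_arm --moves '[0,-0.91,1.01,0,0,0,0.145,0,-0.68,0.77,0,0,0,0.11,0,0,0,0,0,0,0]'

```text
clock: 12.55
tool_pos: [0.4812, 0.0512, 0.0772]
orientation: [-180.0, 0.0, 153.7]
force: [-0.9, -0.3, -0.2]
opening: 0.0004
gripper_force: 0.0
```

```bash
python3 -c "
from h import *
pol();print(ctrl.get_obs()['joint_pos'])"
```

```text
t 12.55 pos [0.4812 0.0512 0.0772] yaw 153.7 corner r 0.0776 axis tool cm [-7.38 -5.79] F [-0.9 -0.3 -0.2] J6 -145.8
[ 2.94324945e+01  1.23136076e+01 -3.47406114e+01  1.86348362e-02
 -4.29402186e+01 -1.45757550e+02]
```

Emit:
move_arm --moves '[0,-0.9,-0.5,0,0,0,0,0,-0.9,-0.5,0,0,0,0,0,-0.23,-0.45,0,0,0,0,0,-0.22,-0.45,0,0,0,0,0,0.485,-0.744,0,0,0,-0.14,0,0.485,-0.744,0,0,0,-0.14]'

```text
clock: 13.15
tool_pos: [0.477, 0.013, 0.0774]
orientation: [180.0, 0.0, 170.2]
force: [0.6, 0.5, -1.1]
opening: 0.0006
gripper_force: 0.7
```

```bash
python3 -c "
from h import *
pol()"
```

```text
t 13.15 pos [0.477  0.013  0.0774] yaw 170.2 corner r 0.0486 axis tool cm [-5.2  -3.81] F [ 0.6  0.5 -1.1] J6 -125.1
```

Emit:
move_arm --moves '[0,0.435,-0.744,0,0,0,-0.14,0,0.485,-0.744,0,0,0,-0.14,0,0.485,-0.744,0,0,0,-0.14,0,0.485,-0.744,0,0,0,-0.14,0,0.485,-0.744,0,0,0,-0.14,0,0.485,-0.744,0,0,0,-0.14,0,0.485,-0.744,0,0,0,-0.14,0,0.485,-0.744,0,0,0,-0.14]'

```text
clock: 13.95
tool_pos: [0.4595, -0.0525, 0.0775]
orientation: [180.0, 0.0, -125.6]
force: [-1.2, 1.1, 0.9]
opening: 0.0002
gripper_force: 0.5
```

```bash
python3 -c "
from h import *
pol()"
```

```text
t 13.95 pos [ 0.4595 -0.0525  0.0775] yaw -125.6 corner r 0.049 axis tool cm [-5.17 -3.95] F [-1.2  1.1  0.9] J6 -53.6
```

Emit:
move_arm --moves '[0,0.435,-0.844,0,0,0,-0.14,0,0.485,-0.744,0,0,0,-0.14,0,0.485,-0.744,0,0,0,-0.14,0,0.485,-0.744,0,0,0,-0.14,0,0.485,-0.744,0,0,0,-0.14,0,0.485,-0.744,0,0,0,-0.14,0,0.485,-0.744,0,0,0,-0.14,0,0.485,-0.744,0,0,0,-0.14]'

```text
clock: 14.75
tool_pos: [0.5113, -0.0972, 0.0773]
orientation: [179.9, 0.0, -61.5]
force: [-1.1, -0.8, 1.6]
opening: 0.0004
gripper_force: 0.7
```

```bash
python3 -c "
from h import *
pol()"
```

```text
t 14.75 pos [ 0.5113 -0.0972  0.0773] yaw -61.5 corner r 0.0485 axis tool cm [-5.1  -3.96] F [-1.1 -0.8  1.6] J6 17.6
```

Emit:
move_arm --moves '[0,0.455,-0.81,0,0,0,-0.14,0,0.485,-0.744,0,0,0,-0.14,0,0.485,-0.744,0,0,0,-0.14,0,0.485,-0.744,0,0,0,-0.14,0,0.485,-0.744,0,0,0,-0.14,0,0.485,-0.744,0,0,0,-0.14,0,0.485,-0.744,0,0,0,-0.14,0,0.485,-0.744,0,0,0,-0.14]'

```text
clock: 15.55
tool_pos: [0.5744, -0.0699, 0.0775]
orientation: [180.0, 0.0, 2.7]
force: [-0.1, -0.8, 0.5]
opening: 0.0005
gripper_force: 0.6
```

```bash
python3 -c "
from h import *
pol()"
```

```text
t 15.55 pos [ 0.5744 -0.0699  0.0775] yaw 2.7 corner r 0.048 axis tool cm [-5.09 -3.88] F [-0.1 -0.8  0.5] J6 80.2
```

Emit:
move_arm --moves '[0,0.465,-0.76,0,0,0,-0.14,0,0.485,-0.744,0,0,0,-0.14,0,0.485,-0.744,0,0,0,-0.14,0,0.485,-0.744,0,0,0,-0.14,0,0.485,-0.744,0,0,0,-0.14,0,0.485,-0.744,0,0,0,-0.14,0,0.485,-0.744,0,0,0,-0.14,0,0.485,-0.744,0,0,0,-0.14]'

```text
clock: 16.35
tool_pos: [0.5778, -0.0018, 0.0778]
orientation: [179.9, -0.0, 66.9]
force: [1.3, -0.9, 0.7]
opening: 0.0004
gripper_force: 0.7
```

Emit:
move_arm --moves '[0,0.485,-0.744,0,0,0,-0.14,0,0,0,0,0,0,0,0,0.5,1.0,0,0,0,0,0,0.9,0.5,0,0,0,0,0,0.9,0.5,0,0,0,0,0,-0.91,1.01,0,0,0,0.145,0,-0.91,1.01,0,0,0,0.145,0,-0.91,1.01,0,0,0,0.145]'

```text
clock: 17.15
tool_pos: [0.6155, -0.0142, 0.0769]
orientation: [-180.0, 0.0, 49.2]
force: [0.3, 0.4, 1.3]
opening: 0.0004
gripper_force: 0.0
```

```bash
python3 - <<'E'
from h import *
pol()
p,d,m,C=snap("side","s5")
q=proj([AX[0],AX[1],.085],m)[0].astype(int)
# pointer brightness around the wheel top ring r=36mm
for z in(.087,):
  best=[]
  for a in range(0,360,10):
    X=[[AX[0]+r*np.cos(np.radians(a)),AX[1]+r*np.sin(np.radians(a)),z] for r in np.linspace(.028,.043,6)]
    best.append(int(np.mean([p[int(round(v)),int(round(u))].mean() for u,v in proj(X,m)])))
  print(best)
E
```

```text
t 17.15 pos [ 0.6155 -0.0142  0.0769] yaw 49.2 corner r 0.0796 axis tool cm [-7.59 -5.85] F [0.3 0.4 1.3] J6 122.4
[51, 54, 61, 109, 113, 69, 60, 93, 105, 106, 123, 87, 80, 83, 84, 64, 54, 55, 55, 54, 54, 55, 55, 56, 55, 54, 56, 54, 55, 54, 51, 52, 52, 53, 49, 51]
```

The pointer reads about 36° in the world frame, so the wheel is at about 9.93 rad and needs 2.64 rad more.

Emit:
move_arm --moves '[0,-0.92,1.03,0,0,0,0.145,0,-0.92,1.03,0,0,0,0.145,0,-0.92,1.03,0,0,0,0.145,0,-0.92,1.03,0,0,0,0.145,0,-0.92,1.03,0,0,0,0.145,0,-0.92,1.03,0,0,0,0.145,0,-0.92,1.03,0,0,0,0.145,0,-0.92,1.03,0,0,0,0.145]'

```text
clock: 18.0
tool_pos: [0.5769, -0.112, 0.077]
orientation: [180.0, 0.0, -17.2]
force: [-0.1, 0.4, 0.4]
opening: 0.0002
gripper_force: 0.0
```

Emit:
move_arm --moves '[0,-0.92,1.03,0,0,0,0.145,0,-0.92,1.03,0,0,0,0.145,0,-0.92,1.03,0,0,0,0.145,0,-0.92,1.03,0,0,0,0.145,0,-0.92,1.03,0,0,0,0.145,0,-0.92,1.03,0,0,0,0.145,0,-0.92,1.03,0,0,0,0.145,0,-0.92,1.03,0,0,0,0.145]'

```text
clock: 18.8
tool_pos: [0.4723, -0.1158, 0.0772]
orientation: [180.0, 0.0, -83.7]
force: [0.2, -0.1, 0.2]
opening: 0.0003
gripper_force: 0.0
```

Emit:
move_arm --moves '[0,-0.23,0.3,0,0,0,0.04,0,0,0,0,0,0,0]'

```text
clock: 19.0
tool_pos: [0.4692, -0.1136, 0.0774]
orientation: [180.0, 0.0, -85.6]
force: [-0.1, -0.0, -0.3]
opening: 0.0002
gripper_force: 0.0
```

```bash
python3 -c "
from h import *
pol()"
```

```text
t 19.0 pos [ 0.4692 -0.1136  0.0774] yaw -85.6 corner r 0.0796 axis tool cm [-7.58 -5.85] F [-0.1 -0.  -0.3] J6 -5.4
```

Emit:
move_arm --moves '[0,-0.95,-0.5,0,0,0,0,0,-0.95,-0.5,0,0,0,0,0,-0.29,-0.5,0,0,0,0,0,-0.29,-0.5,0,0,0,0,0,0.485,-0.744,0,0,0,-0.14,0,0.485,-0.744,0,0,0,-0.14,0,0.485,-0.744,0,0,0,-0.14]'

```text
clock: 19.7
tool_pos: [0.512, -0.0972, 0.077]
orientation: [179.9, 0.0, -61.2]
force: [-1.3, -0.1, 0.4]
opening: 0.0005
gripper_force: 0.5
```

```bash
python3 -c "
from h import *
pol()"
```

```text
t 19.7 pos [ 0.512  -0.0972  0.077 ] yaw -61.2 corner r 0.0484 axis tool cm [-5.11 -3.92] F [-1.3 -0.1  0.4] J6 18.0
```

16 more rows, easing off at the end.

Emit:
move_arm --moves '[0,0.455,-0.79,0,0,0,-0.14,0,0.485,-0.744,0,0,0,-0.14,0,0.485,-0.744,0,0,0,-0.14,0,0.485,-0.744,0,0,0,-0.14,0,0.485,-0.744,0,0,0,-0.14,0,0.485,-0.744,0,0,0,-0.14,0,0.485,-0.744,0,0,0,-0.14,0,0.485,-0.744,0,0,0,-0.14]'

```text
clock: 20.5
tool_pos: [0.5747, -0.0698, 0.0772]
orientation: [180.0, 0.0, 3.0]
force: [-0.9, -1.6, 1.0]
opening: 0.0007
gripper_force: 0.6
```

Emit:
move_arm --moves '[0,0.465,-0.77,0,0,0,-0.14,0,0.485,-0.744,0,0,0,-0.14,0,0.485,-0.744,0,0,0,-0.14,0,0.485,-0.744,0,0,0,-0.14,0,0.485,-0.744,0,0,0,-0.14,0,0.485,-0.744,0,0,0,-0.14,0,0.485,-0.744,0,0,0,-0.14,0,0.24,-0.37,0,0,0,-0.07]'

```text
clock: 21.3
tool_pos: [0.5796, -0.0054, 0.0775]
orientation: [179.9, -0.0, 63.2]
force: [1.7, -0.5, 1.0]
opening: 0.0007
gripper_force: 0.8
```

Emit:
move_arm --moves '[0,0,0,0,0,0,0,0,0.5,1.0,0,0,0,0,0,0.9,0.5,0,0,0,0,0,0.9,0.5,0,0,0,0,0,0,0,-3,0,0,0.1,0,0,0,-3,0,0,0.1]'

```text
clock: 21.9
tool_pos: [0.607, 0.0053, 0.1367]
orientation: [-179.9, 0.2, 51.1]
force: [0.8, -0.2, 0.5]
opening: 0.0002
gripper_force: 0.0
```

```bash
python3 - <<'E'
from h import *
pol()
p,d,m,C=snap("side","s6")
for a in range(160,220,6):
    X=[[AX[0]+r*np.cos(np.radians(a)),AX[1]+r*np.sin(np.radians(a)),.088] for r in np.linspace(.028,.043,6)]
    print(a,int(np.mean([p[int(round(v)),int(round(u))].mean() for u,v in proj(X,m)])),end=' ')
E
```

```text
t 21.9 pos [0.607  0.0053 0.1367] yaw 51.1 corner r 0.0792 axis tool cm [-8.38 -4.2 ] F [ 0.8 -0.2  0.5] J6 122.2
160 87 166 98 172 121 178 99 184 99 190 61 196 56 202 51 208 53 214 55
```

```bash
python3 - <<'E'
from h import *
o=ctrl.get_obs()
for r in rows(o["tool_pos"],51.1,[.4533,-.1674,.137],-133.9,16):print(*r[:3],r[5])
E
```

```text
-1.46 -0.08 0.04 0.146
-1.45 0.13 0.04 0.146
-1.42 0.34 0.04 0.146
-1.35 0.54 0.04 0.146
-1.26 0.73 0.04 0.146
-1.14 0.91 0.04 0.146
-1.0 1.07 0.04 0.146
-0.83 1.2 0.04 0.146
-0.65 1.31 0.04 0.146
-0.45 1.39 0.04 0.146
-0.24 1.44 0.04 0.146
-0.03 1.46 0.04 0.146
0.18 1.45 0.04 0.146
0.39 1.41 0.04 0.146
0.59 1.33 0.04 0.146
0.78 1.23 0.04 0.146
```

Emit:
move_arm --moves '[0,-1.46,-0.08,0,0,0,0.146,0,-1.45,0.13,0,0,0,0.146,0,-1.42,0.34,0,0,0,0.146,0,-1.35,0.54,0,0,0,0.146,0,-1.26,0.73,0,0,0,0.146,0,-1.14,0.91,0,0,0,0.146,0,-1.0,1.07,0,0,0,0.146,0,-0.83,1.2,0,0,0,0.146]'

```text
clock: 22.75
tool_pos: [0.5291, -0.0819, 0.1372]
orientation: [-180.0, 0.0, -15.9]
force: [0.8, 0.8, -0.4]
opening: 0.0005
gripper_force: 0.0
```

Emit:
move_arm --moves '[0,-0.65,1.31,0,0,0,0.146,0,-0.45,1.39,0,0,0,0.146,0,-0.24,1.44,0,0,0,0.146,0,-0.03,1.46,0,0,0,0.146,0,0.18,1.45,0,0,0,0.146,0,0.39,1.41,0,0,0,0.146,0,0.59,1.33,0,0,0,0.146,0,0.78,1.23,0,0,0,0.146]'

```text
clock: 23.55
tool_pos: [0.4513, -0.1691, 0.1374]
orientation: [-180.0, -0.0, -82.9]
force: [-0.2, 0.6, 0.6]
opening: 0.0004
gripper_force: 0.0
```

```bash
cat >> h.py <<'E'
def jig(o=None):
    o=o or ctrl.get_obs();t=.125;R=np.array([[np.cos(t),-np.sin(t)],[np.sin(t),np.cos(t)]])
    q=(o["tool_pos"][:2]-[.5345,-.132])@R
    print("t",round(o["clock"],2),"jig xy mm",(q*1000).round(1),"z",o["tool_pos"][2].round(4),"yaw",o["orientation"][2].round(1),"F",(o["force"][:2]@R).round(1),o["force"][2].round(1))
E
python3 - <<'E'
from h import *
jig()
p,d,m,C=snap("wrist","w7");s=snap("side","s7")[0];ms=vision.camera_model("side")
t=snap("top","t7")[0];mt=vision.camera_model("top")
q=proj([AX[0],AX[1],.085],ms)[0].astype(int);r=proj([AX[0]+.01,AX[1]-.05,.085],mt)[0].astype(int)
A=cv2.resize(s[q[1]-30:q[1]+30,q[0]-40:q[0]+80],(400,300),interpolation=cv2.INTER_CUBIC)
B=cv2.resize(t[r[1]-45:r[1]+45,r[0]-60:r[0]+60],(400,300),interpolation=cv2.INTER_CUBIC)
cv2.imwrite("pics/m7.png",np.vstack([np.hstack([A,B]),np.hstack([cv2.resize(p,(400,300)),B*0])])[...,::-1])
E
```

```text
t 23.55 jig xy mm [-87.2 -26.4] z 0.1374 yaw -82.9 F [-0.1  0.7] 0.6
```

View pics/m7.png

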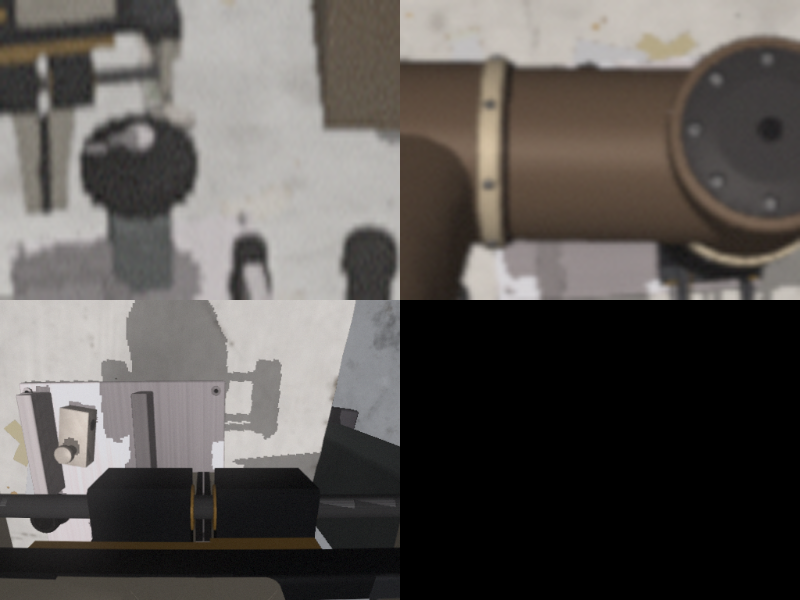

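The side crop shows the pointer at (90,152) beside the index, essentially its starting direction once the 4 mm climb is allowed for. So the wheel is at about two turns. The wrist view shows a clear space behind the sliding rail (145,430). Descend and push.

Emit:
move_arm --moves '[0,0,0,3.5,0,0,0,0,0,0,3.5,0,0,0,0,0,0,3.5,0,0,0,0,0,0,0,0,0,0,0,0,-1.0,0,0,0,0,0,0,-1.0,0,0,0,0,0,0,-1.0,0,0,0,0]'

```text
clock: 24.4
tool_pos: [0.4836, -0.1645, 0.0343]
orientation: [-179.8, -0.0, -82.4]
force: [1.0, -0.1, -0.4]
opening: 0.0002
gripper_force: 0.0
```

```bash
python3 -c "
from h import *
jig()"
```

```text
t 24.4 jig xy mm [-54.6 -25.9] z 0.0343 yaw -82.4 F [ 0.9 -0.2] -0.4
```

Emit:
move_arm --moves '[0,0,-0.6,0,0,0,0,0,0,-0.6,0,0,0,0,0,0,-0.6,0,0,0,0,0,0,-0.6,0,0,0,0,0,0,-0.6,0,0,0,0,0,0,-0.6,0,0,0,0]'

```text
clock: 25.0
tool_pos: [0.5167, -0.1601, 0.0324]
orientation: [180.0, -0.0, -82.5]
force: [-3.0, -1.3, 4.0]
opening: 0.0003
gripper_force: 2.1
```

```bash
python3 -c "
from h import *
jig()
s=snap('wrist','w8')"
```

```text
t 25.0 jig xy mm [-21.1 -25.7] z 0.0324 yaw -82.5 F [-3.1 -0.9] 4.0
```

Emit:
move_arm --moves '[0,0,-0.6,0,0,0,0,0,0,-0.6,0,0,0,0,0,0,-0.4,0,0,0,0,0,0,-0.4,0,0,0,0,0,0,-0.3,0,0,0,0,0,0,-0.3,0,0,0,0]'

```text
clock: 25.65
tool_pos: [0.5421, -0.1567, 0.0322]
orientation: [180.0, 0.0, -82.5]
force: [-3.4, -0.8, 2.8]
opening: 0.0003
gripper_force: 2.2
```

```bash
python3 -c "
from h import *
jig()"
```

```text
t 25.65 jig xy mm [  4.5 -25.4] z 0.0322 yaw -82.5 F [-3.4 -0.4] 2.8
```

Emit:
move_arm --moves '[0,0,-0.3,0,0,0,0,0,0,-0.2,0,0,0,0,0,0,-0.2,0,0,0,0,0,0,-0.1,0,0,0,0,0,0,-0.1,0,0,0,0,0,0,0,0,0,0,0]'

```text
clock: 26.25
tool_pos: [0.5508, -0.1555, 0.0323]
orientation: [180.0, 0.0, -82.5]
force: [-4.7, -2.7, 2.2]
opening: 0.0005
gripper_force: 2.3
```

```bash
python3 -c "
from h import *
jig()"
```

```text
t 26.25 jig xy mm [ 13.3 -25.4] z 0.0323 yaw -82.5 F [-5.  -2.1] 2.2
```

Emit:
move_arm --moves '[0,0,-0.1,0,0,0,0,0,0,-0.1,0,0,0,0,0,0,-0.1,0,0,0,0,0,0,0,0,0,0,0]'

```text
clock: 26.65
tool_pos: [0.551, -0.1555, 0.0322]
orientation: [179.7, 0.0, -82.5]
force: [-12.2, -3.1, 10.3]
opening: 0.0003
gripper_force: 7.1
```

```bash
python3 -c "
from h import *
jig()"
```

```text
t 26.65 jig xy mm [ 13.4 -25.4] z 0.0322 yaw -82.5 F [-12.5  -1.5] 10.3
```

Emit:
move_arm --moves '[0,0,-0.1,0,0,0,0,0,0,0,0,0,0,0,0,0,1.0,0,0,0,0,0,0,2.0,0,0,0,0,0,0,3.0,-1.0,0,0,0,0,0,0,-4,0,0,0,0,-1,0,-4,0,0,0,0,-1,0,-4,0,0,0]'

```text
clock: 27.45
tool_pos: [0.4939, -0.1426, 0.1644]
orientation: [-179.8, -0.0, -82.5]
force: [1.2, -0.2, -0.1]
opening: 0.0002
gripper_force: 0.0
```

```bash
python3 - <<'E'
from h import *
jig()
p,d,m,C=snap("wrist","w9");s=snap("side","s9")[0];ms=vision.camera_model("side")
q=proj([AX[0],AX[1],.085],ms)[0].astype(int)
A=cv2.resize(s[q[1]-30:q[1]+60,q[0]-50:q[0]+70],(400,300),interpolation=cv2.INTER_CUBIC)
P=cv2.resize(p,(800,600));P[300:,400:]=A
cv2.imwrite("pics/m9.png",P[...,::-1])
E
```

```text
t 27.45 jig xy mm [-41.6  -5.5] z 0.1644 yaw -82.5 F [ 1.2 -0.3] -0.1
```

View pics/m9.png

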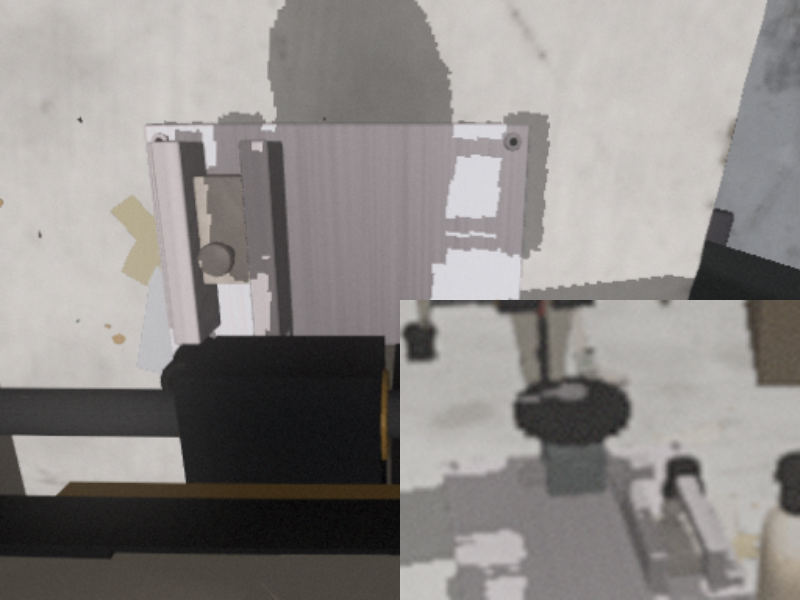

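The wrist view shows the gauge (222,230) square and flush between the fixed rail (185,240) and the sliding rail (265,240). The pointer is beside the index in the side crop at (530,397), and the arm is clear.

```bash
python3 -c "
from plant import ctrl
print(ctrl.close_job())"
```

```text
the job is handed in; nothing more can be done
None
```

I've handed the job in, but the hand-in gave no verdict. By camera and force readings, the wheel is at about two full turns, the sliding rail is closed with the gauge block snug and square, and the arm is clear (about 27 s of the 72 s used).

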